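# Flip the round firing marker to its ribbed side

## Task

The pots have come out of the kiln: with your fingertips, swing the paddle of the round marker up (its thumb tab helps) and push it right over its hinge, so that it lies level on the other side with its ribbed face up. Do not pinch the paddle, and do not lift, drag or tip the marker's stand. Leave the square marker, the pots and the tools as they are.

Things in the scene. Friction and masses are not known exactly. Their poses are not given: they have to be found in the camera images.
- round_marker: stand of the round marker (the one to turn over): loose steel foot 130 x 110 x 12 mm (x, y, z), about 1.4 kg, with two uprights 16 x 6 mm, 124 mm high, at y = +-21 mm, that carry the hinge between them. Origin: centre of its underside; z up, y along the hinge. The paddle starts out towards the stand's -x side; turned over it lies towards +x. It slides or tips if pushed hard
- round_pivot (a point): middle of the round marker's hinge axis, 110 mm above the table, fixed to the stand; axes as the stand's
- round_paddle (a joint): angle of the round paddle, rad: 0 level on the stand's -x side, pi/2 straight up, 3.1416 turned over, level on the +x side; stops at both ends. Starts at 0 to 0.25. Stiff hinge (0.05 N m: under 1 N at the free edge); stays where it is left. Light wood, a disc of 70 mm diameter, 8 mm thick, from 15 to 85 mm from the hinge axis, on a steel neck; 94 mm free below it
- round_edge (a point): middle of the free edge of the round paddle, 85 mm from the hinge axis, halfway through its thickness; turns with the paddle (its -x axis points from the hinge to the free edge; its +z axis points out of the plain face, so up at the start and down once turned over)
- round_tab (a point): tip of the round paddle's steel thumb tab: a plate 18 mm wide (along the hinge), 4 mm thick, with an 8 mm round bead at its tip, 60 mm from the hinge axis. It is one piece with the paddle, square to it on the plain side: upright when the paddle is level, so pushing it over towards the stand's +x side and down raises the paddle; it hangs free below the hinge in the end
- round_plain_face: the 4 mm wooden layer of the round paddle whose bare face is up at the start. Origin: on the hinge axis (the layer's middle lies at x = -50 mm); axes as point round_edge
- round_ribbed_face: the other 4 mm layer of the round paddle, its outside marked with three 1 mm raised darker wooden ribs, facing down at the start. Origin: on the hinge axis (the layer's middle lies at x = -50 mm); axes as point round_edge
- square_marker: stand of the square marker (to be left alone): loose steel foot 130 x 110 x 12 mm (x, y, z), about 1.4 kg, with two uprights 16 x 6 mm, 124 mm high, at y = +-21 mm, that carry the hinge between them. Origin: centre of its underside; z up, y along the hinge. The paddle starts out towards the stand's -x side; turned over it lies towards +x. It slides or tips if pushed hard
- square_pivot (a point): middle of the square marker's hinge axis, 110 mm above the table, fixed to the stand; axes as the stand's
- square_paddle (a joint): angle of the square paddle, rad: 0 level on the stand's -x side, pi/2 straight up, 3.1416 turned over, level on the +x side; stops at both ends. Starts at 0 to 0.25. Stiff hinge (0.05 N m: under 1 N at the free edge); stays where it is left. Light wood, a square of 70 x 70 mm, 8 mm thick, from 15 to 85 mm from the hinge axis, on a steel neck; 94 mm free below it
- square_edge (a point): middle of the free edge of the square paddle, 85 mm from the hinge axis, halfway through its thickness; turns with the paddle (its -x axis points from the hinge to the free edge; its +z axis points out of the plain face, so up at the start and down once turned over)
- square_tab (a point): tip of the square paddle's steel thumb tab: a plate 18 mm wide (along the hinge), 4 mm thick, with an 8 mm round bead at its tip, 60 mm from the hinge axis. It is one piece with the paddle, square to it on the plain side: upright when the paddle is level, so pushing it over towards the stand's +x side and down raises the paddle; it hangs free below the hinge in the end
- square_plain_face: the 4 mm wooden layer of the square paddle whose bare face is up at the start. Origin: on the hinge axis (the layer's middle lies at x = -50 mm); axes as point square_edge
- square_ribbed_face: the other 4 mm layer of the square paddle, its outside marked with three 1 mm raised darker wooden ribs, facing down at the start. Origin: on the hinge axis (the layer's middle lies at x = -50 mm); axes as point square_edge
- pinch_bowl: leave alone: terracotta pinch bowl, 76 mm across, 45 mm high, standing between the two markers. Origin: centre of its underside
- tumbler: leave alone: white ceramic cup, 68 mm across, 90 mm high, on the far part of the table. Origin: centre of its underside
- mug: leave alone: blue ceramic mug, 76 mm across, 85 mm high, handle at its +y side, on the far part of the table. Origin: centre of its underside
- glaze_jar: leave alone: glaze jar with white cap, 70 mm across, 90 mm high, to the left of the markers. Origin: centre of its underside
- bud_vase: leave alone: terracotta bud vase, 72 mm across, 110 mm high, to the right of the markers. Origin: centre of its underside
- glaze_brush: leave alone: glaze brush lying on the table nearest the robot, roughly along x, about 180 mm long. Origin: under its middle
- wood_rib: leave alone: flat wooden potter's rib, 90 x 50 x 8 mm, lying to the left of the brush, nearest the robot. Origin: centre of its underside
There are look-alikes about, which are no part of the job. What is shaped like the round_marker but red is not meant.

How it is judged:
On the way:
1. the round paddle has been pushed up past upright (value of joint round_paddle above 1.6 rad).
At the end, for the whole second after the job is handed in: the round paddle lies on the far side of its hinge, within 0.12 rad (7 degrees) of level, at rest, ribbed face up; its stand is upright, still and within 20 mm of where it stood; the square paddle is still on its first side (below 0.4 rad) (value of joint round_paddle above 3.02 rad and velocity of joint round_paddle between -0.05 and 0.05 rad/s and linear speed of round_marker below 0.01 m/s and angle between round_marker's own z axis and vertical below 0.05 rad and distance of round_marker from where it was at the start of the episode below 0.02 m and value of joint square_paddle below 0.4 rad); the robot touches nothing.
It fails at once if a marker's stand was lifted (12 mm), tipped (0.2 rad) or shifted more than 20 mm ((distance of round_marker from where it was at the start of the episode above 0.02 m or height (world z) of round_marker above 0.012 m or angle between round_marker's own z axis and vertical above 0.2 rad) or (distance of square_marker from where it was at the start of the episode above 0.02 m or height (world z) of square_marker above 0.012 m or angle between square_marker's own z axis and vertical above 0.2 rad)).
It fails at once if a paddle was pinched: more than 8 N on both its faces at once ((contact force between the fingers and round_plain_face above 8 N and contact force between the fingers and round_ribbed_face above 8 N) or (contact force between the fingers and square_plain_face above 8 N and contact force between the fingers and square_ribbed_face above 8 N)).
It fails at once if the square paddle was turned beyond 0.4 rad (value of joint square_paddle above 0.4 rad).
It fails at once if a pot or tool was moved by more than 25 mm (distance of any of pinch_bowl, tumbler, mug, glaze_jar, bud_vase, glaze_brush, wood_rib from where it was at the start of the episode above 0.025 m).
It also fails if it takes over 54 s, if anything falls off the work surface, if the arm or the gripper's body presses on something with over 40 N, if the wrist force passes 120 N, or if a joint passes its speed limit or range.

## Robot

A 6-joint arm with a two-finger parallel gripper is mounted at the origin on the work surface. World frame = base frame: x ahead of the robot, y to its left, z up, the work surface at z = 0. Lengths are in m, angles in rad, forces in N, time in s.
With the tool pointing down it reaches from about 0.375 to 0.9 m from the base axis. Payload 3.1 kg.
Tool frame: the origin (TCP) lies at the very end of the fingers, on their centre line; the grasp point (between the pads) lies behind it (ctrl.grip_point_offset is the z of the grasp point in the tool frame, in m); z points along the fingers, x is the direction in which the jaws open and shut, and the axes are right-handed (so a half turn about z gives the same grasp; the last joint's range is limited). The gripper opens to 85 mm and grips with 20 to 120 N. Pads are 22 mm wide; open, the fingers measure 114 mm over their backs; the gripper's body (76 mm by 85 mm) begins 54 mm behind the grasp point. The pads swing forward as they close: fully open they stand 13 mm farther back than shut.
Start: joints at [-1.429, 0.527, 1.433, -0, 1.181, -0.178], TCP at [0.197, -0.593, 0.194] pointing down, gripper open.
Joint ranges: [-3.08, 3.08], [-0.75, 2.2], [0.22, 2.44], [-1.43, 4.57], [0, 2.65], [-2.85, 2.85]. Speed limits (rad/s): [2.79, 2.79, 3.14, 3.14, 3.14, 3.14].

## Interface

Orientations are given as a rotation vector (axis times angle).
In Python, from workcell import ctrl gives the robot as it stands.
- The arm moves only by the tool step_arm, never from a script. Its argument "steps" is a list that holds one entry, the list of rows, each a list of 7 numbers: the shift along the tool's x, y, z in m, then the turn, a rotation vector about the tool's x, y, z in degrees, then the finger opening in m, from 0 to 0.0854. A call has 1 to 10 rows; each row is the pose to reach, as a shift and turn from the pose measured when the call began, along the tool's axes at that moment; what a row does not reach only later rows make up. A row lasts 1/12 s, in which the tool goes at most 41.7 mm and 7.16 degrees, less where a joint would pass 70% of its speed; a pose out of reach is approached as far as the arm can. A call with a gripper value outside its range is refused whole. The fingers move at their own pace and stop on an object; the grip force is fixed at half the most. Time passes only in rows, so rows that repeat a pose let the fingers close. It gives the time, the measured TCP pose, the force and the opening at its end, in the units of the state.
- ctrl.sense(): the state, without advancing time (a new reading comes with each control period).
- ctrl.capture(name): name is "side" or "top"; returns a dict with "frame" (420x560x3 uint8, red, green, blue), "mtx" (3x3 intrinsics, pixels), "D" ([k1, k2, p1, p2, k3] as OpenCV has them; the pictures are not rectified), "origin" and "rotation" of the camera in the world. Camera axes: x right, y down, z forward; pixel columns grow to the right and rows downward; lengths in m; the calibration is good to about 2 mm. A picture is of the moment at which its call begins. There is no depth.
- ctrl.close_job(): hands the job in, once; it reports no verdict.
The state is a dict: "t": time; "joint_pos": joint angles; "joint_vel": joint speeds; "tau": joint torques, N m; "ee_pos": TCP position; "eef_rot": TCP orientation; "contact_force": force on the tool from outside, world axes, zero at the start; "wrist_torque": the same for the moment, N m; "finger_gap": opening from 0.0 (shut) to 1.0 (fully open).
Only numpy, scipy, OpenCV 4.12 (cv2) and the standard library are available. Lean on these libraries where they do the work, as an engineer would, in place of code of your own. Each camera call takes 0.05 s, during which the arm holds its last target. There are 200 camera calls.

## Working session

There is one attempt and no reset: what is moved stays moved. The work goes in short steps, Python scripts to look and compute and a tool call to move; the robot and the scene stay as the last step left them, time stands still between calls to the robot, and variables do not carry over. Pictures are saved under pics/ and viewed, about 8 in all and at most 12, crops included, and the job is handed in when it is done.

Besides the shell and the picture viewer there is one more tool, called after "Call:" as name(argument=value, ...) on one line, values as JSON. step_arm: Moves the arm, as the interface text tells. Its arguments: {"type":"object","properties":{"steps":{"type":"array","items":{"type":"array","items":{"type":"array","items":{"type":"number"}}}}},"required":["steps"]}

```bash
mkdir -p pics; cat > h.py <<'E'
import numpy as np, cv2
from scipy.spatial.transform import Rotation as R
from workcell import ctrl
def shot(n,f):
    c=ctrl.capture(n); cv2.imwrite(f'pics/{f}.png',c['frame'][:,:,::-1]); np.savez(f'pics/{f}.npz',**c); return c
def at_z(c,px,z):
    u=cv2.undistortPoints(np.array([[px]],float),np.array(c['mtx']),np.array(c['D']))[0,0]
    d=np.array(c['rotation'])@[*u,1]; o=np.array(c['origin']); return o+d*(z-o[2])/d[2]
def proj(c,P):
    Rm=np.array(c['rotation']); p=(np.atleast_2d(P)-np.array(c['origin']))@Rm
    return cv2.projectPoints(p,np.zeros(3),np.zeros(3),np.array(c['mtx']),np.array(c['D']))[0][:,0]
E
python3 - <<'E'
from h import *
for n in('top','side'):
    c=shot(n,n+'0'); print(n,c['origin'],c['rotation'])
print(ctrl.sense(), ctrl.grip_point_offset)
E
```

```text
top [0.38112512 0.01327416 1.70400382] [-2.19890157  2.15029278 -0.06737863]
side [-0.0910599   0.83495545  0.8447227 ] [-0.75165196  2.44415127 -1.24967837]
{'t': 0.1, 'joint_pos': array([-1.42849683e+00,  5.28341229e-01,  1.43381045e+00, -2.68253422e-06,
        1.18139259e+00, -1.78488784e-01]), 'joint_vel': array([ 8.07166327e-05, -1.18374451e-03, -1.84475635e-03,  1.07022717e-03,
        5.95483091e-04,  1.47809977e-03]), 'tau': array([-1.45842518e-03, -4.43304026e+01, -1.78586161e+01, -2.95771661e-04,
        3.86304237e-03, -3.64084102e-06]), 'ee_pos': array([ 0.1970001 , -0.59236993,  0.19263965]), 'eef_rot': array([-2.54657094e+00,  1.83732491e+00,  2.12997466e-03]), 'contact_force': array([-0.52336125,  0.42914337, -0.55110156]), 'wrist_torque': array([-0.00651055, -0.00602177,  0.03525237]), 'finger_gap': 1.001090464124937} -0.0187
```

View pics/top0.png

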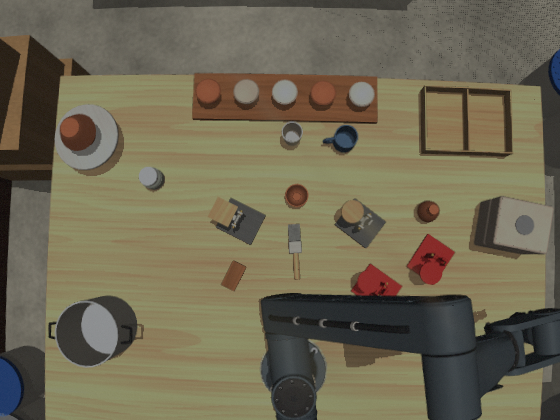

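View pics/side0.png

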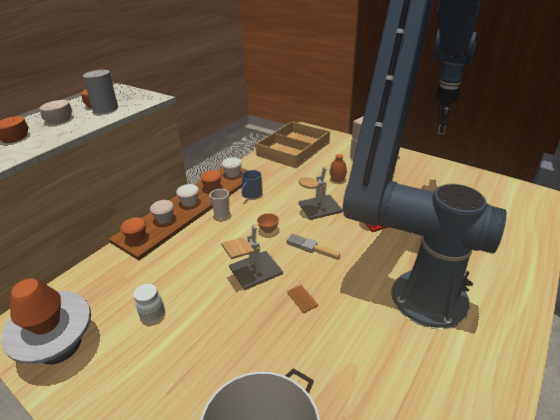

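Candidates, by pixel in the top view: the grey-footed round marker at (360,222), the grey square marker at (238,221), and red round look-alikes at (377,287) and (431,260). I choose the grey round one at (360,222). The side view shows it at (320,200), with its disc at (309,183).

```bash
sed -i "s/np.array(c\['rotation'\])/R.from_rotvec(c['rotation']).as_matrix()/g" h.py
python3 - <<'E'
from h import *
a=cv2.imread('pics/top0.png')[185:260,320:400]; b=cv2.imread('pics/side0.png')[155:230,280:360]
f=lambda i:cv2.resize(i,None,fx=5,fy=5,interpolation=cv2.INTER_CUBIC)
im=np.hstack([f(a),f(b)])
for k in range(0,800,50):
    cv2.line(im,(k,0),(k,6 if k%100 else 14),(0,255,255),1); cv2.line(im,(0,k),(6,k),(0,255,255),1)
cv2.imwrite('pics/crop.png',im)
c=dict(np.load('pics/top0.npz'));print(at_z(c,(360,222),0.012),c['mtx'])
E
```

```text
[ 0.48336246 -0.20697351  0.012     ] [[519.73333272   0.         284.42045694]
 [  0.         519.73333272 211.71803637]
 [  0.           0.           1.        ]]
```

View pics/crop.png

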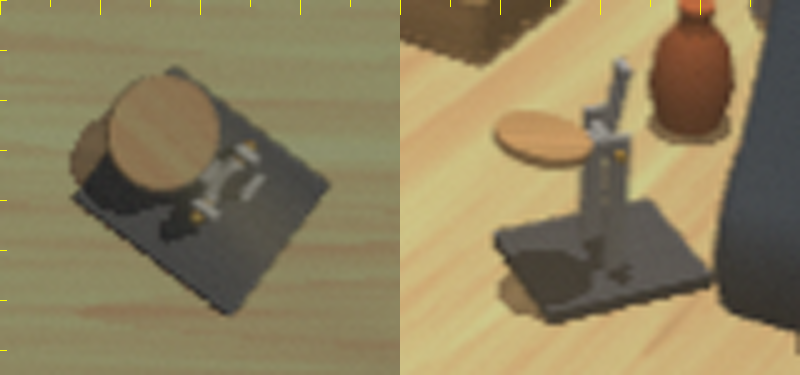

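```bash
cat > fit.py <<'E'
from h import *
from scipy.optimize import least_squares
def model(p):
    x,y,w,q=p; T=R.from_euler('z',w); P=R.from_euler('y',q)
    o=np.array([x,y,0]); piv=np.array([0,0,.11])
    L={'corn':np.array([[sx*.065,sy*.055,.012] for sx in(1,-1) for sy in(1,-1)])}
    L['disc']=(piv+P.apply([-.05,0,0]))[None]; L['tab']=(piv+P.apply([0,0,.06]))[None]; L['edge']=(piv+P.apply([-.085,0,0]))[None]; L['piv']=piv[None]
    return {k:o+T.apply(v) for k,v in L.items()}
E
python3 - <<'E'
from fit import *
ct=dict(np.load('pics/top0.npz'));cs=dict(np.load('pics/side0.npz'))
t=lambda x,y:np.array([320+x/5-.4,185+y/5-.4]); s=lambda x,y:np.array([280+(x-400)/5-.4,155+y/5-.4])
tc=np.array([t(175,67),t(330,185),t(230,315),t(72,195)]); sc=np.array([s(495,235),s(650,199),s(715,277),s(550,310)])
from scipy.spatial.distance import cdist
def res(p,full=False):
    m=model(p)
    r=[]
    for c,cc,d,tb in((ct,tc,t(163,132),t(252,185)),(cs,sc,s(545,138),s(622,65))):
        q=proj(c,m['corn']); D=cdist(q,cc); r+=[(q[i]-cc[D[i].argmin()]) for i in range(4)]
        r+=[proj(c,m['disc'])[0]-d]
        if c is cs: r+=[proj(c,m['tab'])[0]-tb]
    return np.array(r) if full else np.ravel(r)
best=min((least_squares(res,[.483,-.207,w,.1],loss='soft_l1') for w in np.arange(-3,3.1,.5)),key=lambda r:r.cost)
print(best.x,best.cost);print(res(best.x,True).round(1));np.save('pose.npy',best.x)
for k,v in model(best.x).items():print(k,v.round(3))
for n,px,z in(('bowl',(297,195),.04),('vase',(429,210),.1),('red1',(377,285),.1),('red2',(431,258),.1),('cup',(291,130),.09),('mug',(346,138),.08)):print(n,at_z(ct,px,z).round(3))
E
```

```text
[ 0.48032627 -0.20752477 -2.20844849  0.20315303] 2.060619490523119
[[ 0.4  0.2]
 [ 0.2  0.9]
 [-0.1 -0.5]
 [ 0.2  0.5]
 [-0.1  0.2]
 [ 0.1 -0.3]
 [-0.3 -0.3]
 [-0.6 -0.8]
 [-0.6  0.6]
 [-0.6  0.5]
 [ 0.6 -0.1]]
corn [[ 0.486 -0.292  0.012]
 [ 0.397 -0.227  0.012]
 [ 0.563 -0.188  0.012]
 [ 0.475 -0.123  0.012]]
disc [[ 0.509 -0.168  0.12 ]]
tab [[ 0.473 -0.217  0.169]]
edge [[ 0.53  -0.141  0.127]]
piv [[ 0.48  -0.208  0.11 ]]
bowl [0.564 0.001 0.04 ]
vase [ 0.52  -0.412  0.1  ]
red1 [ 0.285 -0.251  0.1  ]
red2 [ 0.371 -0.42   0.1  ]
cup [0.766 0.024 0.09 ]
mug [ 0.746 -0.151  0.08 ]
```

```bash
cat > go.py <<'E'
import sys
from fit import *
p=np.load('pose.npy')
def rep(*targets):  # targets: (local x, local y, z) of the TCP in the stand frame
    s=ctrl.sense(); T=R.from_rotvec(s['eef_rot']); S=R.from_euler('z',p[2])
    l=S.inv().apply(s['ee_pos']-[p[0],p[1],0]); print('t',s['t'],'local',l.round(4),'F',s['contact_force'].round(1),'gap',s['finger_gap'].round(2))
    G=R.from_euler('z',p[2]+np.pi/2)*R.from_euler('x',np.pi)
    print('turn',np.rad2deg((T.inv()*G).as_rotvec()).round(2))
    for t in targets: print(t,T.inv().apply(S.apply(np.array(t)-l)).round(4))
if __name__=='__main__': rep(*[eval(a) for a in sys.argv[1:]])
E
python3 go.py "(-.025,0,.30)"
```

```text
Traceback (most recent call last):
  File "go.py", line 10, in <module>
    if __name__=='__main__': rep(*[eval(a) for a in sys.argv[1:]])
                             ~~~^^^^^^^^^^^^^^^^^^^^^^^^^^^^^^^^^^
  File "go.py", line 6, in rep
    l=S.inv().apply(s['ee_pos']-[p[0],p[1],0]); print('t',s['t'],'local',l.round(4),'F',s['contact_force'].round(1),'gap',s['finger_gap'].round(2))
                                                                                                                          ^^^^^^^^^^^^^^^^^^^^^
AttributeError: 'float' object has no attribute 'round'
```

Call:
step_arm(steps=[[[0, 0, -0.04, 0, 0, 0, 0], [0, 0, -0.08, 0, 0, 0, 0], [0, 0, -0.11, 0, 0, 0, 0], [0, 0, -0.11, 0, 0, 0, 0]]])

```text
t: 0.43
ee_pos: [0.1977, -0.5966, 0.3102]
eef_rot: [2.541, -1.833, 0.013]
contact_force: [0.3, -1.6, 1.0]
finger_gap: 0.452
```

```bash
python3 go.py "(-.025,0,.30)"
```

```text
Traceback (most recent call last):
  File "go.py", line 10, in <module>
    if __name__=='__main__': rep(*[eval(a) for a in sys.argv[1:]])
                             ~~~^^^^^^^^^^^^^^^^^^^^^^^^^^^^^^^^^^
  File "go.py", line 6, in rep
    l=S.inv().apply(s['ee_pos']-[p[0],p[1],0]); print('t',s['t'],'local',l.round(4),'F',s['contact_force'].round(1),'gap',s['finger_gap'].round(2))
                                                                                                                          ^^^^^^^^^^^^^^^^^^^^^
AttributeError: 'float' object has no attribute 'round'
```

```bash
sed -i "s/s\['finger_gap'\].round(2)/s['finger_gap']/" go.py; python3 go.py "(-.025,0,.30)"
```

```text
t 0.4333 local [0.4809 0.0046 0.3102] F [ 0.3 -1.6  1. ] gap 0.4515917991304801
turn [  0.33  -0.63 -35.07]
(-0.025, 0, 0.3) [-0.2945 -0.4114  0.0058]
```

Call:
step_arm(steps=[[[-0.025, -0.034, 0, 0, 0, -4, 0], [-0.05, -0.068, 0, 0, 0, -8, 0], [-0.074, -0.103, 0.001, 0, 0, -12, 0], [-0.098, -0.137, 0.002, 0.1, -0.2, -16, 0], [-0.123, -0.171, 0.003, 0.1, -0.2, -20, 0], [-0.147, -0.205, 0.003, 0.2, -0.3, -24, 0], [-0.172, -0.24, 0.004, 0.2, -0.4, -28, 0], [-0.196, -0.274, 0.004, 0.3, -0.5, -32, 0], [-0.221, -0.308, 0.005, 0.3, -0.6, -35, 0], [-0.233, -0.325, 0.005, 0.3, -0.6, -35, 0]]])

```text
t: 1.27
ee_pos: [0.4337, -0.2689, 0.3008]
eef_rot: [-2.983, 0.98, 0.002]
contact_force: [-0.2, -0.2, 0.4]
finger_gap: -0.0
```

```bash
python3 go.py "(-.025,0,.25)" "(-.025,0,.145)"
```

```text
t 1.2667 local [ 0.0771 -0.001   0.3008] F [-0.2 -0.2  0.4] gap -0.00022821201166711643
turn [-0.07  0.11  0.17]
(-0.025, 0, 0.25) [ 0.0014 -0.102   0.0509]
(-0.025, 0, 0.145) [ 0.0016 -0.1019  0.1559]
```

Now move over the paddle and lower to z=0.148, then check with pictures.

Call:
step_arm(steps=[[[0.001, -0.035, 0, 0, 0, 0, 0], [0.001, -0.07, 0.01, 0, 0, 0, 0], [0.001, -0.102, 0.03, 0, 0, 0, 0], [0.001, -0.104, 0.055, 0, 0, 0, 0], [0.001, -0.104, 0.08, 0, 0, 0, 0], [0.001, -0.104, 0.105, 0, 0, 0, 0], [0.001, -0.104, 0.125, 0, 0, 0, 0], [0.001, -0.104, 0.14, 0, 0, 0, 0], [0.001, -0.104, 0.151, 0, 0, 0, 0], [0.001, -0.104, 0.151, 0, 0, 0, 0]]])

```text
t: 2.1
ee_pos: [0.4937, -0.184, 0.1468]
eef_rot: [-2.981, 0.979, 0.013]
contact_force: [-0.0, -0.3, 0.3]
finger_gap: 0.001
```

```bash
cat > look.py <<'E'
import sys
from h import *
n=sys.argv[1]
a=shot('top','t'+n)['frame'][175:275,310:410]; b=shot('side','s'+n)['frame'][130:230,270:370]
f=lambda i:cv2.resize(i,None,fx=4,fy=4,interpolation=cv2.INTER_CUBIC)
cv2.imwrite(f'pics/look{n}.png',np.hstack([f(a),f(b)])[:,:,::-1])
E
python3 look.py 1; python3 go.py "(0,0,.148)"
```

```text
t 2.2 local [-0.027  -0.0011  0.1493] F [0.2 1.1 0.4] gap -0.0066393277706805615
turn [-0.06  0.21  0.17]
(0, 0, 0.148) [0.001  0.027  0.0013]
```

View pics/look1.png

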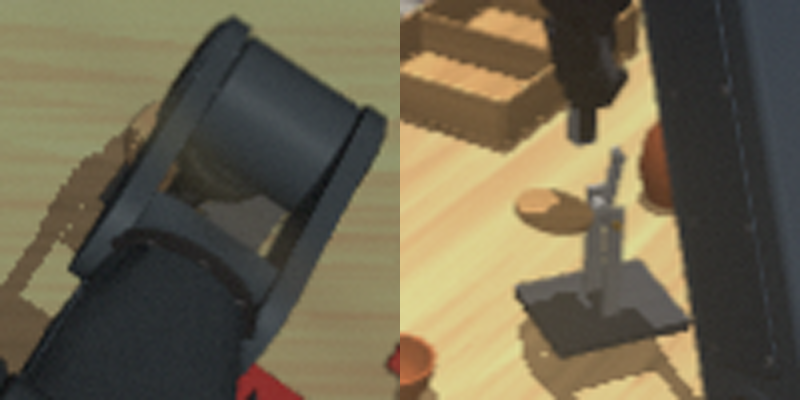

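The side view shows the fingertip at about px (315,165), the disc clear below it and the tab bead at (324,168). I'll check this against the TCP projection.

```bash
python3 - <<'E'
from fit import *
c=dict(np.load('pics/s1.npz')); e=ctrl.sense()['ee_pos']; m=model(np.load('pose.npy'))
for P in (e,e+[0,0,.02],m['tab'][0],m['disc'][0]): q=proj(c,P)[0]; print(P.round(3),q.round(1),((q-[270,130])*4+[400,0]).round())
E
```

```text
[ 0.496 -0.185  0.149] [314.1 174.5] [576. 178.]
[ 0.496 -0.185  0.169] [314.3 169.5] [577. 158.]
[ 0.473 -0.217  0.169] [324.6 167.5] [618. 150.]
[ 0.509 -0.168  0.12 ] [308.  182.7] [552. 211.]
```

```bash
python3 - <<'E'
from h import *
c=ctrl.capture('side')
i=c['frame'][140:200,285:345]; i=cv2.resize(i,None,fx=9,fy=9,interpolation=cv2.INTER_NEAREST)
q=proj(c,ctrl.sense()['ee_pos'])[0]; cv2.circle(i,tuple(((q-[285,140]+.5)*9).astype(int)),4,(0,255,0),1)
cv2.imwrite('pics/z.png',i[:,:,::-1])
E
```

```text
(no output)
```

View pics/z.png

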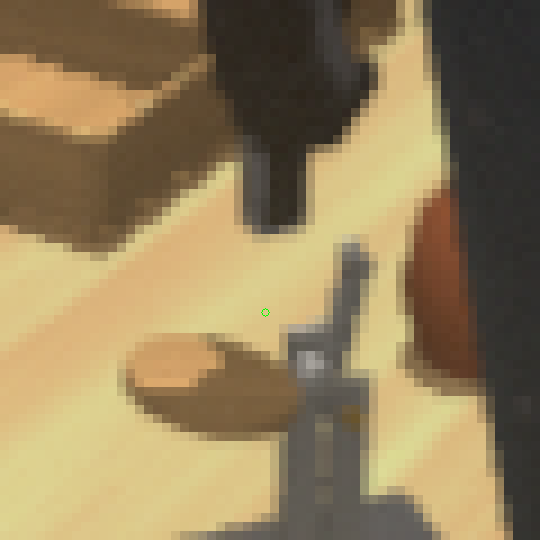

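```bash
python3 - <<'E'
from h import *
c=dict(np.load('pics/side0.npz')); e=np.array([.197,-.593,.1935])
print(proj(c,[e,e+[0,0,.013],e+[0,0,.05]]))
i=c['frame'][80:150,405:485]; a=cv2.resize(i,None,fx=5,fy=5,interpolation=cv2.INTER_CUBIC)
t=dict(np.load('pics/t1.npz')); print(proj(t,[ctrl.sense()['ee_pos']]))
cv2.imwrite('pics/y.png',a[:,:,::-1])
E
```

```text
[[436.81753683 140.48758264]
 [437.47952786 137.36650313]
 [439.38493806 128.32629111]]
[[358.94099724 214.94864248]]
```

View pics/y.png

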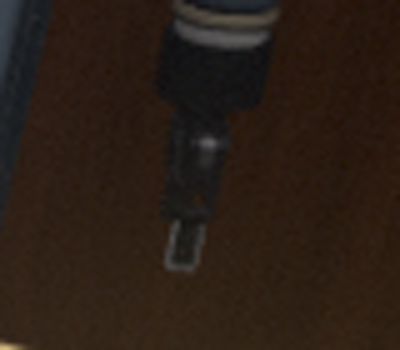

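The visible tip is about 35 mm higher than the reported TCP. I'll test it: a short push across at this height moves the tab only if the reported TCP is right, and does no harm either way.

Call:
step_arm(steps=[[[0.001, 0.012, 0.001, 0, 0, 0, 0], [0.001, 0.024, 0.001, 0, 0, 0, 0], [0.001, 0.036, 0.001, 0, 0, 0, 0], [0.001, 0.048, 0.001, 0, 0, 0, 0], [0.001, 0.056, 0.001, 0, 0, 0, 0], [0.001, 0.056, 0.001, 0, 0, 0, 0]]])

```text
t: 2.75
ee_pos: [0.4627, -0.2332, 0.1492]
eef_rot: [-2.982, 0.984, 0.001]
contact_force: [0.7, 0.4, 0.2]
finger_gap: 0.001
```

```bash
python3 - <<'E'
from h import *
c=ctrl.capture('side')
i=c['frame'][130:230,270:370]; i=cv2.resize(i,None,fx=6,fy=6,interpolation=cv2.INTER_CUBIC)
q=proj(c,ctrl.sense()['ee_pos'])[0]; cv2.circle(i,tuple(((q-[270,130]+.5)*6).astype(int)),4,(0,255,0),1)
cv2.imwrite('pics/x.png',i[:,:,::-1])
E
python3 go.py
```

```text
t 2.8 local [0.0302 0.001  0.1492] F [ 0.3  1.1 -0.2] gap 0.0002940880353995433
turn [-0.08  0.08  0.02]
```

View pics/x.png

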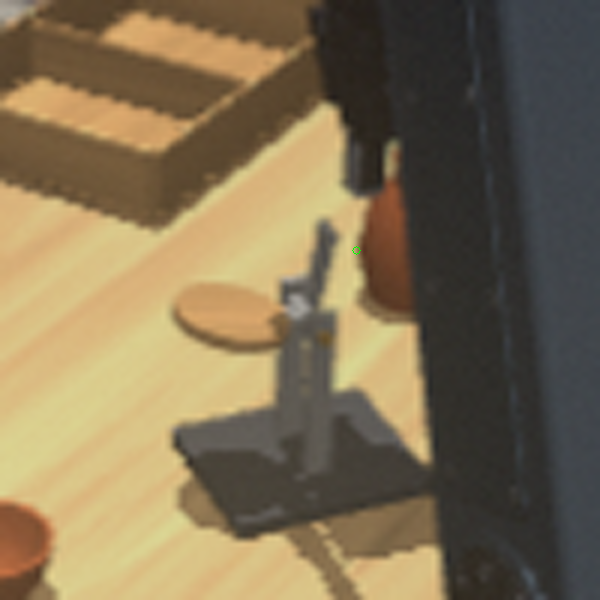

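Call:
step_arm(steps=[[[0, -0.01, -0.02, 0, 0, -6, 0], [0, -0.02, -0.02, 0, 0, -12, 0], [0, -0.04, -0.02, 0, 0, -19, 0], [0, -0.06, -0.02, 0, 0, -26, 0], [0, -0.06, -0.02, 0, 0, -33, 0], [0, -0.06, -0.02, 0, 0, -40, 0], [0, -0.06, -0.02, 0, 0, -47, 0], [0, -0.06, -0.02, 0, 0, -54, 0], [0, -0.06, -0.02, 0, 0, -60, 0], [0, -0.06, -0.02, 0, 0, -60, 0]]])

```text
t: 3.63
ee_pos: [0.4989, -0.1837, 0.1692]
eef_rot: [-3.073, -0.642, -0.0]
contact_force: [-0.6, 0.3, 0.3]
finger_gap: 0.002
```

```bash
python3 - <<'E'
from h import *
c=ctrl.capture('side')
i=c['frame'][130:230,270:370]; i=cv2.resize(i,None,fx=6,fy=6,interpolation=cv2.INTER_CUBIC)
e=ctrl.sense()['ee_pos']
for z in (0,.035):
  q=proj(c,e+[0,0,z])[0]; cv2.circle(i,tuple(((q-[270,130]+.5)*6).astype(int)),4,(0,255,0),1)
cv2.imwrite('pics/w.png',i[:,:,::-1])
E
python3 go.py "(-.025,0,.16)"
```

```text
t 3.6833 local [-0.0301  0.0008  0.1692] F [-0.4 -0.4 -0.4] gap 0.0009445971166311147
turn [-1.300e-01  3.000e-02  5.992e+01]
(-0.025, 0, 0.16) [-0.0049  0.0019  0.0092]
```

View pics/w.png

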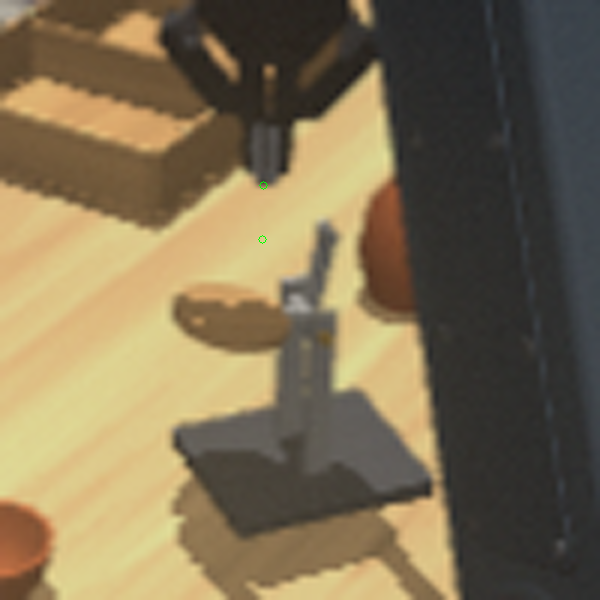

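After a 60° yaw the visible tip still sits at TCP + 35 mm along the vertical, at px (314,160). So the true fingertip is 35 mm short of the reported TCP, straight along the tool. I'll correct for that, turn back, and lower to tip z≈0.147 (TCP 0.112).

Call:
step_arm(steps=[[[-0.005, 0.002, 0, 0, 0, 7, 0], [-0.005, 0.002, 0, 0, 0, 14, 0], [-0.005, 0.002, 0, 0, 0, 21, 0], [-0.005, 0.002, 0, 0, 0, 28, 0], [-0.005, 0.002, 0.01, 0, 0, 35, 0], [-0.005, 0.002, 0.02, 0, 0, 42, 0], [-0.005, 0.002, 0.03, 0, 0, 49, 0], [-0.005, 0.002, 0.045, 0, 0, 56, 0], [-0.005, 0.002, 0.057, 0, 0, 60, 0], [-0.005, 0.002, 0.057, 0, 0, 60, 0]]])

```text
t: 4.52
ee_pos: [0.4936, -0.1864, 0.1102]
eef_rot: [-2.978, 0.991, 0.009]
contact_force: [0.4, -0.4, 0.6]
finger_gap: 0.001
```

```bash
python3 go.py "(0.02,0,.11)" "(0.045,0,.105)"
```

```text
t 4.5167 local [-0.0248 -0.0019  0.1102] F [ 0.4 -0.4  0.6] gap 0.0012471634769658465
turn [-0.08  0.37 -0.29]
(0.02, 0, 0.11) [0.0022 0.0448 0.0001]
(0.045, 0, 0.105) [0.0023 0.0698 0.0051]
```

Call:
step_arm(steps=[[[0.002, 0.01, 0, 0, 0, 0, 0], [0.002, 0.02, 0, 0, 0, 0, 0], [0.002, 0.03, 0, 0, 0, 0, 0], [0.002, 0.038, 0.001, 0, 0, 0, 0], [0.002, 0.046, 0.004, 0, 0, 0, 0], [0.002, 0.053, 0.008, 0, 0, 0, 0], [0.002, 0.059, 0.012, 0, 0, 0, 0], [0.002, 0.063, 0.016, 0, 0, 0, 0], [0.002, 0.066, 0.019, 0, 0, 0, 0], [0.002, 0.066, 0.019, 0, 0, 0, 0]]])

```text
t: 5.35
ee_pos: [0.4547, -0.2407, 0.0903]
eef_rot: [-2.977, 0.992, 0.011]
contact_force: [-0.1, -0.0, 0.5]
finger_gap: 0.002
```

```bash
python3 look.py 2; python3 go.py
```

```text
t 5.45 local [ 0.0415 -0.0005  0.0908] F [-0.6 -0.5  0.8] gap -0.0019415415723396125
turn [-0.05  0.41 -0.28]
```

View pics/look2.png

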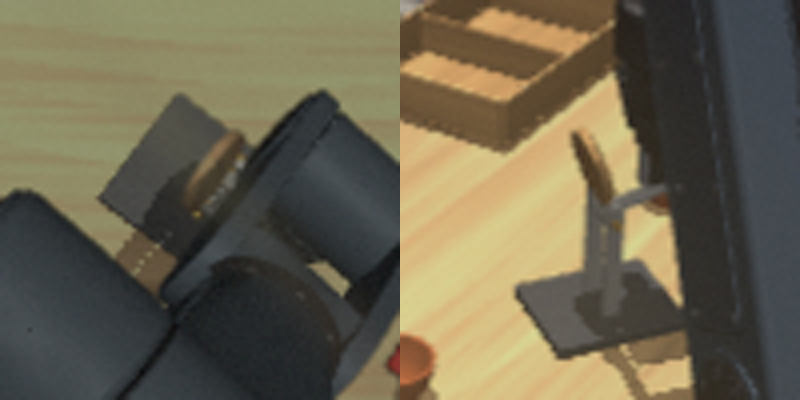

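The paddle stands at about 70–75° (side crop: edge at (580,135), tab now nearly level at (660,190)), and the foot hasn't moved. Next I'll go up and around to the ribbed side.

Call:
step_arm(steps=[[[0, 0, -0.035, 0, 0, 0, 0], [0, 0, -0.07, 0, 0, 0, 0], [0, 0, -0.105, 0, 0, 0, 0], [0, -0.035, -0.11, 0, 0, 0, 0], [0, -0.07, -0.11, 0, 0, 0, 0], [0, -0.105, -0.11, 0, 0, 0, 0], [0, -0.12, -0.09, 0, 0, 0, 0], [0, -0.12, -0.06, 0, 0, 0, 0], [0, -0.12, -0.025, 0, 0, 0, 0], [0, -0.12, -0.025, 0, 0, 0, 0]]])

```text
t: 6.28
ee_pos: [0.5229, -0.1417, 0.1106]
eef_rot: [-2.977, 0.988, 0.03]
contact_force: [-1.0, 0.8, 0.5]
finger_gap: 0.003
```

```bash
python3 go.py "(-.01,0,.115)"
```

```text
t 6.2833 local [-0.0783 -0.005   0.1106] F [-1.   0.8  0.5] gap 0.002605749579314723
turn [ 0.1   1.11 -0.17]
(-0.01, 0, 0.115) [ 0.0051  0.0682 -0.0044]
```

Call:
step_arm(steps=[[[0.003, 0.015, 0, 0, 0.5, 0, 0], [0.005, 0.03, 0, 0, 1, 0, 0], [0.005, 0.048, -0.002, 0, 1, 0, 0], [0.005, 0.062, -0.008, 0, 1, 0, 0], [0.005, 0.078, -0.012, 0, 1, 0, 0], [0.005, 0.09, -0.014, 0, 1, 0, 0], [0.005, 0.098, -0.01, 0, 1, 0, 0], [0.005, 0.106, -0.003, 0, 1, 0, 0], [0.005, 0.112, 0.004, 0, 1, 0, 0], [0.005, 0.117, 0.012, 0, 1, 0, 0]]])

```text
t: 7.12
ee_pos: [0.4566, -0.2389, 0.0982]
eef_rot: [2.98, -0.989, -0.003]
contact_force: [1.3, -0.0, 0.3]
finger_gap: 0.0
```

```bash
python3 look.py 3; python3 go.py "(.044,0,.085)"
```

```text
t 7.2167 local [ 0.0393 -0.0021  0.0968] F [-0.2 -0.1  0.1] gap 0.00016070949142385615
turn [ 0.09  0.35 -0.22]
(0.044, 0, 0.085) [0.0021 0.0047 0.0118]
```

View pics/look3.png

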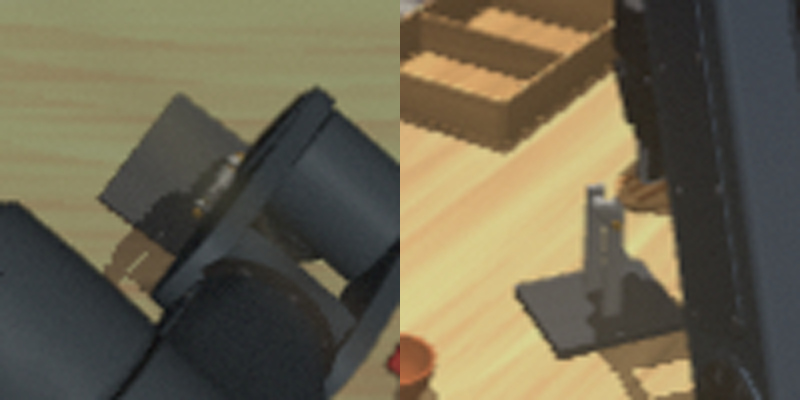

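The paddle is over, at roughly 155–160°, with the fingertip on its ribbed face (side crop (640,180)), and the foot hasn't moved. Next I'll press down gently while watching the force.

Call:
step_arm(steps=[[[0.002, 0.004, 0.004, 0, 0, 0, 0], [0.002, 0.008, 0.008, 0, 0, 0, 0], [0.002, 0.008, 0.011, 0, 0, 0, 0], [0.002, 0.008, 0.013, 0, 0, 0, 0], [0.002, 0.008, 0.013, 0, 0, 0, 0]]])

```text
t: 7.63
ee_pos: [0.4519, -0.2453, 0.0833]
eef_rot: [-2.981, 0.99, 0.011]
contact_force: [-0.3, -0.7, -0.2]
finger_gap: -0.003
```

Call:
step_arm(steps=[[[0, 0, 0.002, 0, 0, 0, 0], [0, 0, 0.003, 0, 0, 0, 0], [0, 0, 0.003, 0, 0, 0, 0]]])

```text
t: 7.88
ee_pos: [0.4519, -0.2451, 0.0803]
eef_rot: [-2.981, 0.99, 0.011]
contact_force: [0.2, 0.2, -0.7]
finger_gap: 0.0
```

Call:
step_arm(steps=[[[0, 0, 0.001, 0, 0, 0, 0], [0, 0, 0.002, 0, 0, 0, 0], [0, 0, 0.002, 0, 0, 0, 0]]])

```text
t: 8.13
ee_pos: [0.4519, -0.2451, 0.0782]
eef_rot: [-2.981, 0.99, 0.011]
contact_force: [-0.4, -0.1, 0.9]
finger_gap: 0.005
```

Call:
step_arm(steps=[[[0, 0, 0.001, 0, 0, 0, 0], [0, 0, 0.0015, 0, 0, 0, 0], [0, 0, 0.0015, 0, 0, 0, 0]]])

```text
t: 8.38
ee_pos: [0.4519, -0.2451, 0.0766]
eef_rot: [-2.981, 0.99, 0.011]
contact_force: [0.1, -0.1, 0.5]
finger_gap: 0.001
```

Call:
step_arm(steps=[[[0, 0, 0.001, 0, 0, 0, 0], [0, 0, 0.0015, 0, 0, 0, 0], [0, 0, 0.0015, 0, 0, 0, 0]]])

```text
t: 8.63
ee_pos: [0.452, -0.2452, 0.0761]
eef_rot: [-2.981, 0.99, 0.01]
contact_force: [-1.6, -0.1, 7.7]
finger_gap: 0.002
```

Call:
step_arm(steps=[[[0, 0, 0.001, 0, 0, 0, 0], [0, 0, 0.0015, 0, 0, 0, 0], [0, 0, 0.0015, 0, 0, 0, 0]]])

```text
t: 8.88
ee_pos: [0.4521, -0.2452, 0.076]
eef_rot: [-2.981, 0.99, 0.009]
contact_force: [-2.7, 0.3, 12.1]
finger_gap: 0.001
```

The stop is felt at 12 N. Now lift straight up, withdraw and check.

Call:
step_arm(steps=[[[0, 0, -0.02, 0, 0, 0, 0], [0, 0, -0.05, 0, 0, 0, 0], [0, 0, -0.09, 0, 0, 0, 0], [0, 0, -0.13, 0, 0, 0, 0], [0, 0, -0.17, 0, 0, 0, 0], [0, 0.04, -0.2, 0, 0, 0, 0], [0, 0.08, -0.22, 0, 0, 0, 0], [0, 0.12, -0.22, 0, 0, 0, 0], [0, 0.16, -0.22, 0, 0, 0, 0], [0, 0.2, -0.22, 0, 0, 0, 0]]])

```text
t: 9.72
ee_pos: [0.3359, -0.4029, 0.2973]
eef_rot: [2.981, -0.988, -0.007]
contact_force: [0.8, 0.1, -0.2]
finger_gap: 0.003
```

Call:
step_arm(steps=[[[0.025, 0.03, 0, 0, 0, 0, 0], [0.05, 0.06, 0, 0, 0, 0, 0], [0.075, 0.09, 0, 0, 0, 0, 0], [0.1, 0.12, 0, 0, 0, 0, 0], [0.12, 0.15, 0, 0, 0, 0, 0], [0.14, 0.18, 0, 0, 0, 0, 0], [0.14, 0.18, 0, 0, 0, 0, 0], [0.14, 0.18, 0, 0, 0, 0, 0]]])

```text
t: 10.38
ee_pos: [0.3397, -0.632, 0.2949]
eef_rot: [-2.98, 0.991, 0.009]
contact_force: [-0.0, 0.2, -0.1]
finger_gap: -0.005
```

```bash
python3 look.py 4; python3 - <<'E'
from fit import *
p=np.load('pose.npy').copy(); p[3]=np.pi; m=model(p)
i=cv2.imread('pics/look4.png')
for n,o,X in(('t4',(310,175),0),('s4',(270,130),400)):
    c=dict(np.load(f'pics/{n}.npz'))
    for k in('corn','disc','edge'):
        for q in proj(c,m[k]): cv2.circle(i,tuple(((q-o+.5)*4+[X,0]).astype(int)),3,(0,255,0),1)
cv2.imwrite('pics/look4b.png',i); print(ctrl.sense()['ee_pos'])
E
```

```text
[ 0.34065234 -0.62975878  0.29639758]
```

View pics/look4b.png

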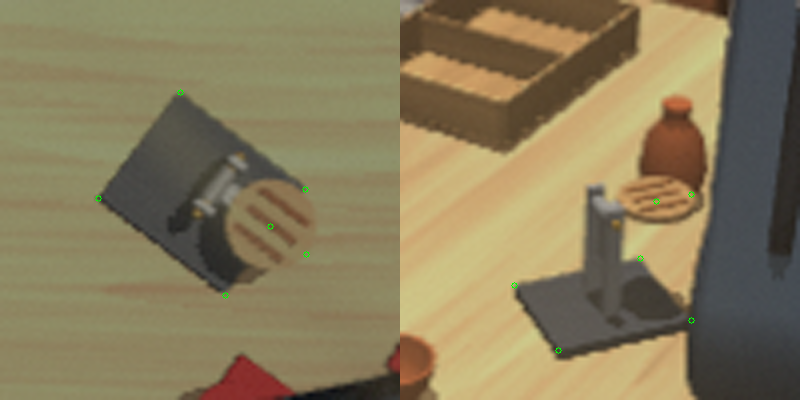

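The round disc lies at the predicted level position (side crop (658,199), prediction (656,201)) with its ribs up, and the foot corners match their starting positions. I'm handing in.

```bash
python3 -c "
from workcell import ctrl
print(ctrl.sense()['joint_vel'].round(3)); print(ctrl.close_job())"
```

```text
[ 0.014 -0.027  0.012 -0.004  0.    -0.001]
the job is handed in; nothing more can be done
None
```

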